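Sort the topping canisters by lid tag

TASK

Sort the three flat-sided amber glass canisters into the two wooden racks by the raised tag on each lid: the two with a round disc tag go in the rack marked with a disc, the one with a long bar tag goes in the rack marked with a bar, one to a pocket and standing flat on the pocket's floor. The glass is fragile: grip it with no more than 20 N, keep the canisters upright and set them down rather than dropping them. Leave everything else on the counter where it is.

Things in the scene. Friction and masses are not known exactly. Their poses are not given: they have to be found in the camera images.
- canister_disc_1: flat-sided amber glass canister with a white lid, rectangular, 72 mm long (its x) x 52 mm wide (its y), glass 84 mm high, lid top at 96 mm, 0.2 to 0.45 kg; on top of the lid a raised dark steel tag 4 mm thick, a round disc 38 mm across. Origin: centre of its underside, z up
- canister_disc_2: flat-sided amber glass canister with a white lid, rectangular, 72 mm long (its x) x 52 mm wide (its y), glass 84 mm high, lid top at 96 mm, 0.2 to 0.45 kg; on top of the lid a raised dark steel tag 4 mm thick, a round disc 38 mm across. Origin: centre of its underside, z up
- canister_bar: flat-sided amber glass canister with a white lid, rectangular, 72 mm long (its x) x 52 mm wide (its y), glass 84 mm high, lid top at 96 mm, 0.2 to 0.45 kg; on top of the lid a raised dark steel tag 4 mm thick, a long bar 56 x 12 mm along x. Origin: centre of its underside, z up
- rack_disc: fixed wooden rack, 253 x 74 mm, walls 5 mm thick and 22 mm high: two pockets along x, each 84 (x) x 64 mm inside, floor 5 mm up; at the +x end a white block 70 mm long, 22 mm high, with a dark steel mark on top, a round disc 42 mm across. Origin: under the wall between the pockets, counter height; pocket centres at x -44.5, +44.5 mm, block centre x +126.5 mm. On either side
- rack_bar: fixed wooden rack, 253 x 74 mm, walls 5 mm thick and 22 mm high: two pockets along x, each 84 (x) x 64 mm inside, floor 5 mm up; at the +x end a white block 70 mm long, 22 mm high, with a dark steel mark on top, a bar 62 x 13 mm. Origin: under the wall between the pockets, counter height; pocket centres at x -44.5, +44.5 mm, block centre x +126.5 mm. On either side
- rack_disc_pocket0 (a point): centre of the floor of the -x pocket of the rack marked with a disc; axes as the rack's
- rack_disc_pocket1 (a point): centre of the floor of the +x (nearer the marked block) pocket of the rack marked with a disc; axes as the rack's
- rack_bar_pocket0 (a point): centre of the floor of the -x pocket of the rack marked with a bar; axes as the rack's
- rack_bar_pocket1 (a point): centre of the floor of the +x (nearer the marked block) pocket of the rack marked with a bar; axes as the rack's
- shaker_1: round amber glass sprinkle shaker with a domed steel cap, 54 mm across, 110 mm high; a bystander, origin centre of underside
- shaker_2: round amber glass sprinkle shaker with a domed steel cap, 54 mm across, 110 mm high; a bystander, origin centre of underside
- sundae_cup: open steel sundae cup, 72 mm across the rim, 75 mm high; a bystander, origin centre of underside
- spade_scoop: steel spade scoop with a black handle lying flat, about 222 mm long along its x (blade at +x), 45 mm wide, 24 mm high; a bystander, origin where the handle meets the steel shank, at counter height
There are look-alikes about, which are no part of the job. What is shaped like the canister_bar but red is not meant. What is shaped like the canister_disc_1 but purple is not meant.

How it is judged:
By the outcome, as a careful person would: the job done as asked, in the order asked, and still so for the second after the job is handed in, with the robot touching nothing.
It also fails if it takes over 70 s, if anything falls off the work surface, if the arm or the gripper's body presses on something with over 40 N, if the wrist force passes 120 N, or if a joint passes its speed limit or range.

ROBOT

A 6-joint arm with a two-finger parallel gripper is mounted at the origin on the work surface. World frame = base frame: x ahead of the robot, y to its left, z up, the work surface at z = 0. Lengths are in m, angles in rad, forces in N, time in s.
With the tool pointing down it reaches from about 0.425 to 1.125 m from the base axis. Payload 14.9 kg.
Tool frame: the origin (TCP) lies on the centre line of the jaws, within the pads' length; the fingertips stand 17 mm ahead of it and the grasp point (between the pads) lies 2 mm behind it; z points along the fingers, y is the line along which they close (so a half turn about z gives the same grasp; the last joint's range is limited). The gripper opens to 91 mm and grips with 3 to 60 N. Pads are 32 mm wide; open, the fingers measure 118 mm over their backs; the gripper's body (76 mm by 178 mm) begins 60 mm behind the grasp point.
Start: joints at [-1.226, 0.379, 1.734, -0, 1.028, -0.033], TCP at [0.258, -0.651, 0.231] pointing down, gripper open.
Joint ranges: [-2.77, 2.77], [-0.74, 2.19], [0, 2.66], [-1.06, 4.2], [0.31, 2.87], [-3.08, 3.08]. Speed limits (rad/s): [1.89, 1.89, 2.39, 3.14, 3.14, 3.14].

INTERFACE

Orientations are given as a 3x3 rotation matrix whose columns are the frame's x, y, z axes.
In Python, from workcell import * gives the robot as it stands. The module is installed in compiled form; this text tells all that it offers.
- The arm moves only by the tool apply_moves, never from a script. Its argument "moves" is one flat list of numbers, 6 for each row, row after row: the shift along the tool's x, y, z each as a share of 0.2 m, from -1 to 1, then the turn, a rotation vector about the tool's x, y, z each as a share of pi rad, from -1 to 1. A call has 1 to 12 rows; each row shifts and turns the commanded pose from where the row before left it, along the tool's axes as they then stand; what a row does not reach is not made up. A row lasts 1/12 s, in which the tool goes at most 41.7 mm and 7.16 degrees, less where a joint would pass 70% of its speed; a pose out of reach is approached as far as the arm can. A call with a number of a shift or a turn outside -1 to 1 is refused whole. A call with a gripper value outside its range is refused whole. "jaw" is the opening, from 0 (shut) to 1 (fully open), set as the call begins (left out, the last holds). The fingers move at their own pace and stop on an object; the grip force is fixed at half the most. Time passes only in rows, so rows that do not move let the fingers close. It gives the time, the measured TCP pose, the force, the opening and the grip force at its end, in the units of the state.
- state(): the state, without advancing time (a new reading comes with each control period).
- get_image(name): name is "scene" or "side" or "wrist"; returns the picture (420x560x3 uint8, blue, green, red); there is no depth.
- camera_params(name): a dict with "fx", "fy", "cx", "cy" (pixels), "world_from_camera" (4x4, takes a point from camera to world coordinates); the wrist camera has in their place "mount" (4x4, takes a point from camera to tool coordinates, whose origin is the TCP and whose axes are the flange's). Camera axes: x right, y down, z forward; pixel columns grow to the right and rows downward; lengths in m; the calibration is good to about 2 mm. A picture is of the moment at which its call begins: read the wrist's pose just before it. camera_params takes no time and is no camera call.
- sign_off(): hands the job in; it is judged then, once.
The state is a dict: "t": time; "joints": joint angles; "joint_velocities": joint speeds; "joint_efforts": joint torques, N m; "position": TCP position; "orientation": TCP orientation; "force": force on the tool from outside, world axes, zero at the start; "torque": the same for the moment, N m; "grip_width": opening from 0.0 (shut) to 1.0 (fully open); "grasp_force": force on a finger pad.
Only numpy, scipy, OpenCV 4.12 (cv2) and the standard library are available. Lean on these libraries where they do the work, as an engineer would, in place of code of your own. Each camera call takes 0.05 s, during which the arm holds its last target. There are 200 camera calls.

## Working session

There is one attempt and no reset: what is moved stays moved. The work goes in short steps, Python scripts to look and compute and a tool call to move; the robot and the scene stay as the last step left them, time stands still between calls to the robot, and variables do not carry over. Pictures are saved under pics/ and viewed, at most 10 in all, crops included, and the job is handed in when it is done.

Besides the shell and the picture viewer there is one more tool, called as name(argument=value, ...) on one line, values as JSON. apply_moves: Moves the arm, as the interface text tells. Its arguments: {"type":"object","properties":{"moves":{"type":"array","items":{"type":"number"}},"jaw":{"type":"number"}},"required":["moves"]}

```bash
mkdir -p pics; python3 - <<'E'
from workcell import *
import cv2,numpy as np
s=state();print(s)
for n in("scene","side","wrist"):
    cv2.imwrite(f"pics/{n}0.png",get_image(n));print(n,camera_params(n))
a=[cv2.imread(f"pics/{n}0.png") for n in("scene","side")]
for n,i in zip(("scene","side"),a): cv2.imwrite(f"pics/{n}0b.png",cv2.resize(i,(800,600),interpolation=cv2.INTER_CUBIC))
E
```

```text
{'t': 0.0, 'joints': array([-1.22631784e+00,  3.79397584e-01,  1.73477209e+00,  2.77318661e-06,
        1.02849288e+00, -3.32839654e-02]), 'joint_velocities': array([ 0.00159492,  0.00145711, -0.0007312 , -0.00063391, -0.00062528,
       -0.00178138]), 'joint_efforts': array([-1.72657154e-03, -7.63721251e+01, -4.34367979e+01,  6.49591209e-02,
        4.24659520e-02, -4.46259264e-05]), 'position': array([ 0.25806933, -0.65029257,  0.23030022]), 'orientation': array([[ 9.29492799e-01,  3.68840083e-01, -3.59078148e-04],
       [ 3.68840256e-01, -9.29492254e-01,  1.00785408e-03],
       [ 3.79766265e-05, -1.06923559e-03, -9.99999428e-01]]), 'force': array([-0.69625548, -0.19055984,  0.01695321]), 'torque': array([-0.04496517, -0.04345574,  0.02446813]), 'grasp_force': 0.0, 'grip_width': 0.9995875894748322}
scene {'fx': 390.55482832083027, 'fy': 390.55482832083027, 'cx': 279.05929555417083, 'cy': 214.5781833057944, 'world_from_camera': array([[ 0.35184859,  0.53354766, -0.76910953,  1.32647765],
       [ 0.93582453, -0.2188099 ,  0.27632349, -0.22974828],
       [-0.02085703, -0.8169756 ,
[... 227 characters left out ...]
[[ 0.98968123, -0.10351031,  0.09907917,  0.48983386],
       [-0.14307722, -0.75127462,  0.64429446, -0.72322416],
       [ 0.00774455, -0.6518221 , -0.75833236,  0.92966475],
       [ 0.        ,  0.        ,  0.        ,  1.        ]])}
wrist {'fx': 314.54298785719084, 'fy': 314.54298785719084, 'cx': 278.6038259037345, 'cy': 210.14171293200616, 'mount': array([[-2.41608109e-04, -9.67816282e-01, -2.51657676e-01,
         6.95484266e-02],
       [ 9.99999969e-01, -2.18633190e-04, -1.19254619e-04,
         9.52188195e-04],
       [ 6.03958419e-05, -2.51657697e-01,  9.67816305e-01,
        -1.54461858e-01],
       [ 0.00000000e+00,  0.00000000e+00,  0.00000000e+00,
         1.00000000e+00]])}
```

View pics/scene0b.png

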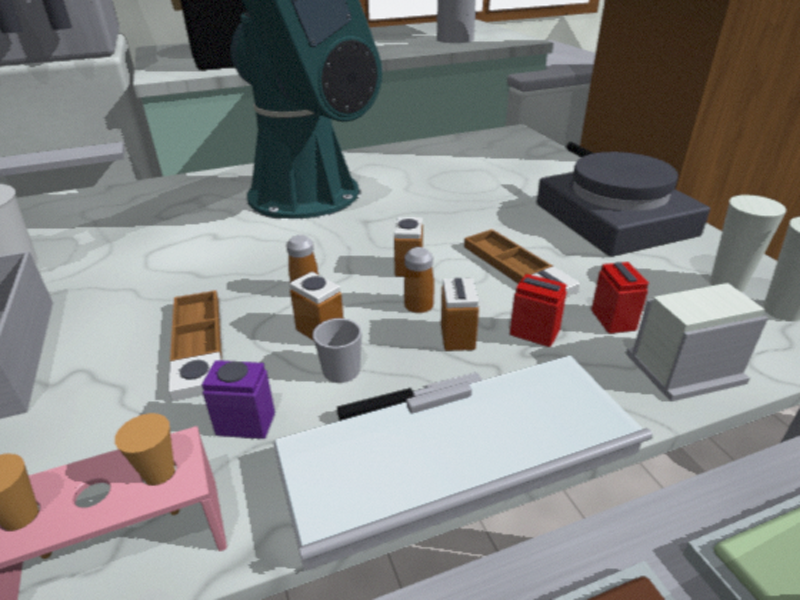

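View pics/side0b.png

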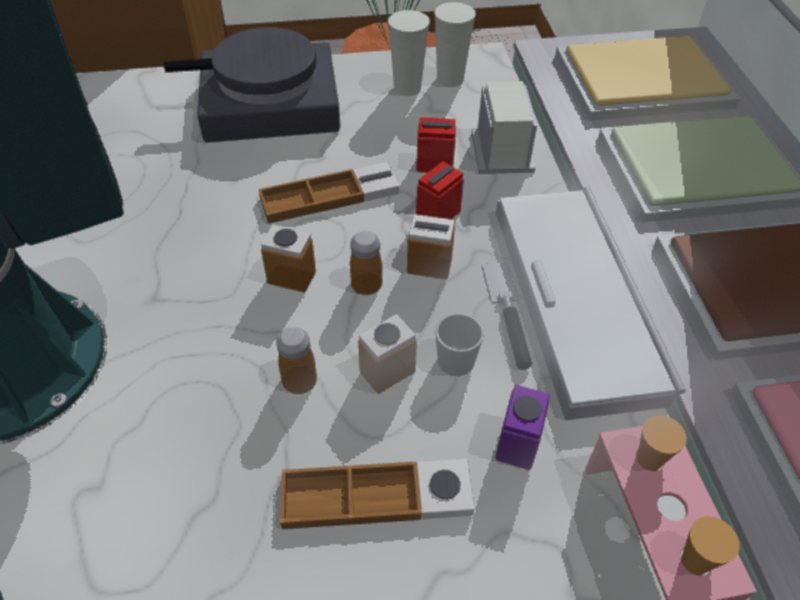

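```bash
python3 - <<'E'
import cv2,numpy as np
def crop(n,x0,y0,x1,y1,k,o):
    i=cv2.imread(f"pics/{n}0.png")[y0:y1,x0:x1]
    i=cv2.resize(i,None,fx=k,fy=k,interpolation=cv2.INTER_CUBIC)
    for v in range((x0+9)//10*10,x1,10):
        c=int((v-x0+.5)*k); cv2.line(i,(c,0),(c,6 if v%50 else 16),(255,0,255),1)
        if v%20==0: cv2.putText(i,str(v),(c-10,26),0,.35,(255,0,255))
    for v in range((y0+9)//10*10,y1,10):
        c=int((v-y0+.5)*k); cv2.line(i,(0,c),(6,c),(255,0,255),1)
        if v%20==0: cv2.putText(i,str(v),(8,c+4),0,.35,(255,0,255))
    print(i.shape);cv2.imwrite("pics/"+o,i)
crop("side",180,112,338,214,5,"c1.png")
crop("side",190,215,340,375,3.7,"c2.png")
crop("scene",112,148,412,290,2.66,"c3.png")
E
```

```text
(510, 790, 3)
(592, 555, 3)
(378, 798, 3)
```

View pics/c1.png

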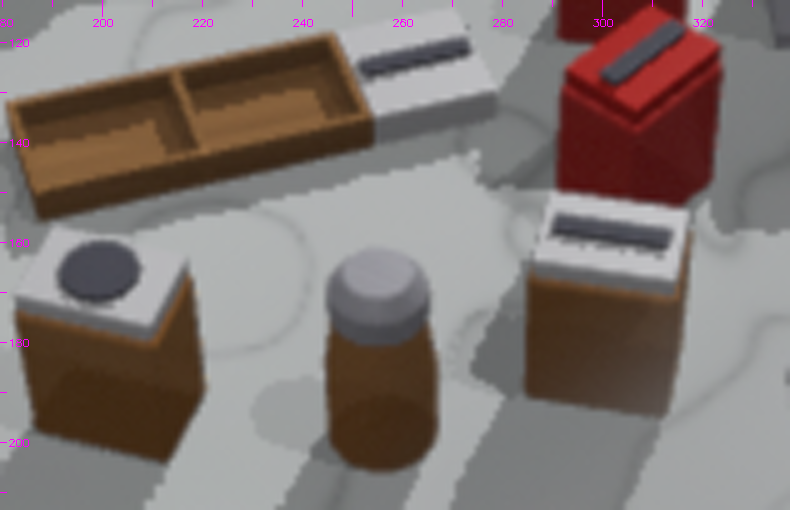

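View pics/c2.png

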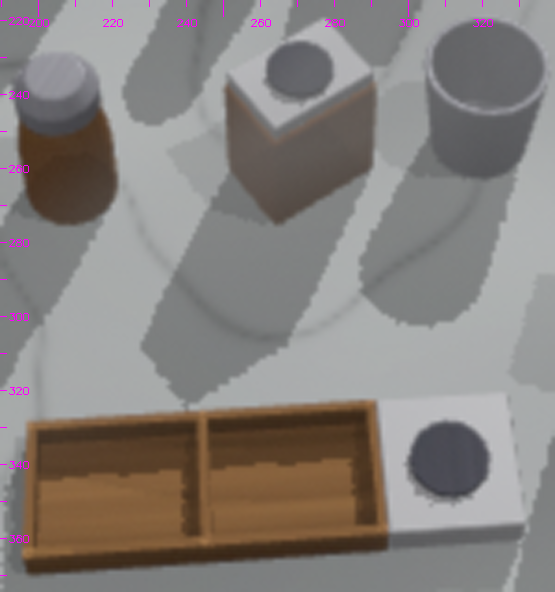

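View pics/c3.png

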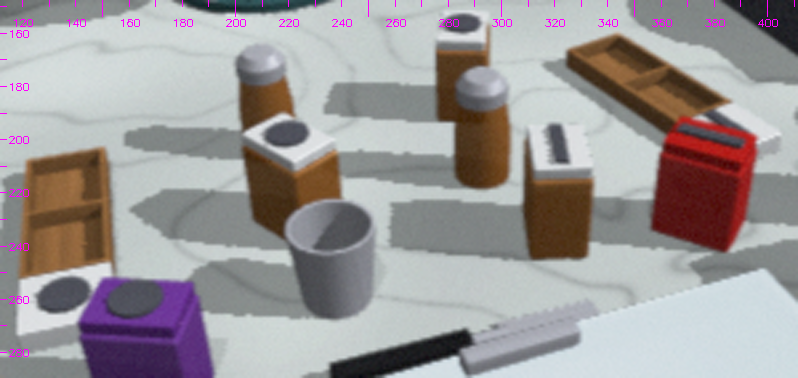

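```bash
cat > fit.py <<'E'
from workcell import *
import numpy as np
from scipy.optimize import least_squares
P={n:camera_params(n) for n in("scene","side")}
def proj(n,p):
    p=np.atleast_2d(p);c=P[n];M=np.linalg.inv(c["world_from_camera"])
    q=p@M[:3,:3].T+M[:3,3];return np.c_[c["fx"]*q[:,0]/q[:,2]+c["cx"],c["fy"]*q[:,1]/q[:,2]+c["cy"]]
def fit(name,obs,x0):
    "obs: list (cam,(lx,ly,lz),(u,v)); unknown x,y,z,yaw"
    def r(v):
        c,s=np.cos(v[3]),np.sin(v[3]);R=np.array([[c,-s,0],[s,c,0],[0,0,1]])
        return np.concatenate([proj(n,R@np.array(l)+v[:3])[0]-uv for n,l,uv in obs])
    s=least_squares(r,x0,loss="soft_l1");e=r(s.x).reshape(-1,2)
    print(name,s.x.round(4),"deg",np.degrees(s.x[3]).round(1),"cost",s.cost.round(2));print(e.round(1).tolist())
    return s.x
E
cat > m.py <<'E'
from fit import *
a,b,h,t=.036,.026,.096,.1
S,D="scene","side"
def two(l,u,v):
    f=lambda p:np.r_[proj(S,p)[0]-u,proj(D,p)[0]-v]
    s=least_squares(f,[.7,0,.1]);print("tri",l,s.x.round(4),s.fun.round(1));return s.x
A=two("A",(285.6,156.1),(199.1,165.7));B=two("B",(219.4,197.5),(270.6,233.4));C=two("bar",(321.3,201.6),(301.9,157.5))
two("discmark",(135.6,258),(310.9,338.6));
def ray(n,uv,z):
    c=P[n];d=c["world_from_camera"][:3,:3]@[(uv[0]-c["cx"])/c["fx"],(uv[1]-c["cy"])/c["fy"],1];o=c["world_from_camera"][:3,3];return (o+d*(z-o[2])/d[2]).round(4)
for n,l in dict(A=[(190.5,155.9),(182.5,170.7),(210.5,177.5),(217.5,163.5)],B=[(277.3,219.9),(251.1,235.3),(264.4,249.6),(290.6,234)],C=[(290.1,149.7),(317.5,153.5),(315.5,168.3),(285.5,163.9)]).items():
    q=np.array([ray(D,u,.096) for u in l]);print(n,q[:,:2].tolist(),np.linalg.norm(np.diff(q,axis=0),axis=1).round(3))
for n,l in dict(rb=[(181.1,131.9),(187.5,149.5),(254.1,134.9),(246.1,118.1),(269.5,113.5),(278.9,129.5),(262.3,123.1)],rd=[(197.1,328.8),(196.3,363.1),(294.4,358.3),(291.1,323.4),(326.3,321),(331.1,355.6),(310.9,338.6)]).items():
    q=np.array([ray(D,u,.022) for u in l]);print(n,q[:,:2].tolist())
E
python3 m.py
```

```text
tri A [0.4364 0.1138 0.0981] [ 0.2 -0.3  0.1  0.3]
tri B [ 0.5724 -0.1015  0.0989] [ 0.3 -0.4  0.2  0.4]
tri bar [0.6742 0.1066 0.098 ] [ 0.5 -0.7  0.2  0.8]
tri discmark [ 0.6224 -0.3052  0.0247] [ 0.6 -0.6  0.4  0.7]
A [[0.4176, 0.152], [0.3981, 0.1061], [0.4598, 0.0762], [0.4784, 0.1184]] [0.05  0.069 0.046]
B [[0.5912, -0.0651], [0.5324, -0.0975], [0.5548, -0.1366], [0.6129, -0.1053]] [0.067 0.045 0.066]
C [[0.6516, 0.1412], [0.7134, 0.1198], [0.6995, 0.0726], [0.6335, 0.0959]] [0.065 0.049 0.07 ]
rb [[0.3895, 0.3247], [0.4044, 0.2543], [0.5805, 0.2868], [0.5665, 0.3576], [0.6326, 0.3683], [0.6487, 0.2992], [0.6079, 0.331]]
rd [[0.4081, -0.2519], [0.4038, -0.3207], [0.5846, -0.3369], [0.59, -0.2659], [0.6591, -0.2704], [0.6534, -0.3413], [0.6223, -0.3025]]
```

Candidates (side-image px): amber with disc tag at (199,166) and (271,233); amber with bar tag at (302,157). The look-alikes are red bars at (307,128) and (305,90), a purple disc at (368,285), and round shakers at (256,185) and (206,252). The close crops confirm the three amber ones. Tags triangulate to z of about 0.098 against a nominal 0.100. I start with disc B at (0.572, -0.102), yaw 29°.

apply_moves(moves=[0.154,-0.123,0,0,0,0,0.154,-0.123,0,0,0,0,0.154,-0.123,0,0,0,0,0.154,-0.123,0,0,0,0,0.154,-0.123,0,0,0,0,0.154,-0.123,0,0,0,0,0.154,-0.123,0,0,0,0,0.154,-0.123,0,0,0,0,0.154,-0.123,0,0,0,0,0.154,-0.123,0,0,0,0])

```text
t: 0.98
position: [0.4543, -0.3066, 0.231]
orientation: [[0.93, 0.369, 0.0], [0.369, -0.93, -0.0], [0.0, 0.0, -1.0]]
force: [1.5, -0.3, -0.0]
grip_width: 1.0
grasp_force: 0.0
```

apply_moves(moves=[0.154,-0.123,0,0,0,0,0.154,-0.123,0,0,0,0,0.154,-0.123,0,0,0,0,0.154,-0.123,0,0,0,0,0.154,-0.123,0,0,0,0,0.154,-0.123,0,0,0,0,0,0,0,0,0,-0.039,0,0,0,0,0,0,0,0,0,0,0,0], jaw=0.85)

```text
t: 1.73
position: [0.5708, -0.1029, 0.2307]
orientation: [[0.878, 0.478, -0.0], [0.478, -0.878, -0.0], [-0.0, -0.0, -1.0]]
force: [0.2, -0.3, -0.6]
grip_width: 0.849
grasp_force: 0.0
```

```bash
cat > look.py <<'E'
import sys
from workcell import *
import cv2,numpy as np,pickle
n=sys.argv[1];s=state();i=get_image("wrist");pickle.dump((s,i),open(f"pics/{n}.pkl","wb"))
print(s["t"],s["position"].round(4),np.degrees(np.arctan2(s["orientation"][1,0],s["orientation"][0,0])).round(2),s["orientation"][:,2].round(4),s["force"].round(1),s["grip_width"],s["grasp_force"])
i=cv2.resize(i,(784,588),interpolation=cv2.INTER_CUBIC)
for v in range(0,560,20): cv2.line(i,(int((v+.5)*1.4),0),(int((v+.5)*1.4),12 if v%100==0 else 5),(255,0,255),1)
for v in range(0,420,20): cv2.line(i,(0,int((v+.5)*1.4)),(12 if v%100==0 else 5,int((v+.5)*1.4)),(255,0,255),1)
cv2.imwrite(f"pics/{n}.png",i)
E
python3 look.py w1
```

```text
1.7333 [ 0.5708 -0.1029  0.2307] 28.57 [-5.e-04 -0.e+00 -1.e+00] [ 0.2 -0.3 -0.6] 0.8486267118658098 0.0
```

View pics/w1.png

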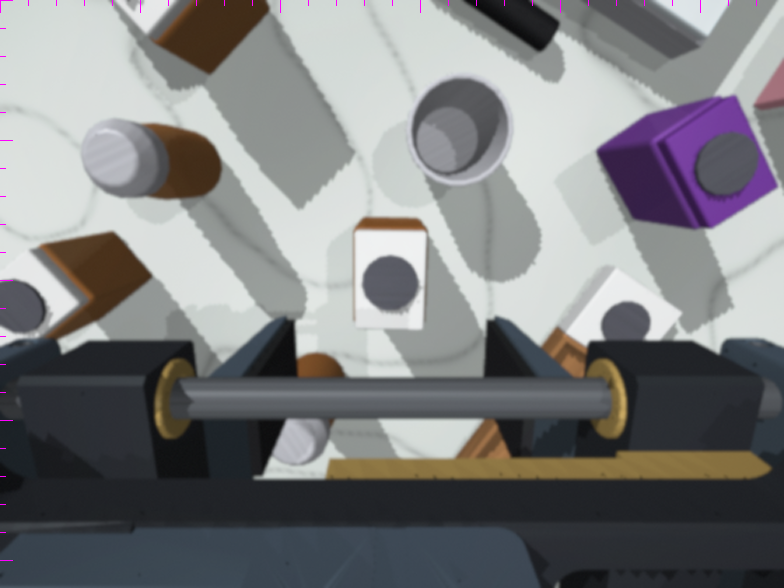

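Wrist view: disc canister B sits square between the fingers, tag at about (278,202) px, so 3.5 mm ahead along tool x and square to the jaws. I shift, descend and start closing.

apply_moves(moves=[0.017,0.002,0,0,0,0,0,0,0.169,0,0,0,0,0,0.169,0,0,0,0,0,0.169,0,0,0,0,0,0.169,0,0,0,0,0,0.169,0,0,0,0,0,0,0,0,0], jaw=0.72)

```text
t: 2.37
position: [0.5705, -0.1019, 0.0565]
orientation: [[0.879, 0.477, -0.008], [0.477, -0.879, 0.002], [-0.006, -0.005, -1.0]]
force: [-1.3, 1.0, -1.4]
grip_width: 0.722
grasp_force: 0.0
```

apply_moves(moves=[0,0,0,0,0,0,0,0,0,0,0,0,0,0,0,0,0,0], jaw=0.59)

```text
t: 2.62
position: [0.5754, -0.1022, 0.0642]
orientation: [[0.878, 0.479, 0.003], [0.479, -0.878, -0.0], [0.002, 0.002, -1.0]]
force: [-1.8, 1.3, 0.5]
grip_width: 0.596
grasp_force: 0.8
```

apply_moves(moves=[0,0,0,0,0,0,0,0,0,0,0,0], jaw=0.575)

```text
t: 2.78
position: [0.575, -0.1019, 0.0635]
orientation: [[0.878, 0.479, 0.002], [0.479, -0.878, -0.0], [0.002, 0.001, -1.0]]
force: [-1.1, 1.9, -0.1]
grip_width: 0.576
grasp_force: 0.9
```

apply_moves(moves=[0,0,0,0,0,0,0,0,0,0,0,0], jaw=0.57)

```text
t: 2.95
position: [0.5749, -0.1018, 0.0632]
orientation: [[0.878, 0.479, 0.001], [0.479, -0.878, -0.0], [0.001, 0.001, -1.0]]
force: [-3.9, 1.4, 12.2]
grip_width: 0.569
grasp_force: 11.0
```

apply_moves(moves=[0,0,0,0,0,0,0,0,0,0,0,0,0,0,0,0,0,0], jaw=0.569)

```text
t: 3.2
position: [0.5749, -0.1018, 0.0632]
orientation: [[0.878, 0.48, 0.001], [0.48, -0.878, -0.0], [0.001, 0.001, -1.0]]
force: [-4.0, 1.2, 12.0]
grip_width: 0.571
grasp_force: 15.6
```

apply_moves(moves=[0,0,-0.02,0,0,0,0,0,-0.05,0,0,0,0,0,-0.08,0,0,0,0,0,-0.05,0,0,0,0,0,0,0,0,0])

```text
t: 3.62
position: [0.5757, -0.1021, 0.1046]
orientation: [[0.877, 0.48, 0.004], [0.48, -0.877, -0.001], [0.003, 0.002, -1.0]]
force: [0.5, 0.7, -2.3]
grip_width: 0.572
grasp_force: 15.0
```

```bash
cat > racks.py <<'E'
from fit import *
S,D="scene","side";w,e,f,h=.0915,.1615,.037,.022
fit("rd",[(D,(-w,f,h),(197.1,328.8)),(D,(-w,-f,h),(196.3,363.1)),(D,(w,-f,h),(294.4,358.3)),(D,(w,f,h),(291.1,323.4)),(D,(e,f,h),(326.3,321)),(D,(e,-f,h),(331.1,355.6)),(D,(.1265,0,h),(310.9,338.6)),
 (S,(-w,-f,h),(121.7,207.6)),(S,(-w,f,h),(150.6,203.5)),(S,(.1265,0,h),(135.6,258)),(S,(w,-f,h),(119,251.6)),(S,(w,f,h),(153.6,246)),(S,(e,-f,h),(118.3,272.3))],[.497,-.294,0,-.08])
fit("rb",[(D,(-w,f,h),(181.1,131.9)),(D,(-w,-f,h),(187.5,149.5)),(D,(w,-f,h),(254.1,134.9)),(D,(w,f,h),(246.1,118.1)),(D,(e,f,h),(269.5,113.5)),(D,(e,-f,h),(278.9,129.5)),(D,(.1265,0,h),(262.3,123.1)),
 (S,(-w,-f,h),(325,167)),(S,(-w,f,h),(344.6,160.7)),(S,(w,f,h),(385.9,186.2)),(S,(e,f,h),(404.7,196.4))],[.485,.306,0,.18])
import sys
E
python3 racks.py; python3 look.py w2
```

```text
rd [ 0.4963 -0.2955  0.0005 -0.0701] deg -4.0 cost 6.71
[[-0.3, 0.0], [-0.7, 2.8], [0.4, 0.9], [0.0, -0.6], [0.4, -0.4], [1.0, 1.0], [0.3, 0.7], [0.3, -0.4], [1.1, -1.3], [1.3, 0.1], [0.4, -0.1], [0.4, -1.2], [-0.1, 0.3]]
rb [ 0.4839  0.3059 -0.0017  0.19  ] deg 10.9 cost 5.22
[[-0.8, 0.5], [-1.2, 1.2], [0.1, 0.5], [0.1, 0.0], [0.9, -0.6], [0.3, 0.2], [0.2, 0.8], [-0.0, -0.8], [-0.2, -0.9], [1.3, -0.7], [1.8, 0.6]]
3.6167 [ 0.5757 -0.1021  0.1046] 28.67 [ 3.7e-03 -8.0e-04 -1.0e+00] [ 0.5  0.7 -2.3] 0.5715140136581394 14.971757680177689
```

apply_moves(moves=[0,0,-0.08,0,0,0,0,0,-0.12,0,0,0,0,0,-0.1,0,0,0,0,0,0,0,0,0])

```text
t: 4.0
position: [0.5759, -0.1021, 0.1649]
orientation: [[0.877, 0.48, 0.004], [0.48, -0.877, -0.001], [0.003, 0.003, -1.0]]
force: [-0.0, -1.0, -1.2]
grip_width: 0.574
grasp_force: 15.0
```

apply_moves(moves=[-0.05,0.063,0,0,0,0,-0.1,0.126,0,0,0,0,-0.11,0.138,0,0,0,0.02,-0.11,0.138,0,0,0,0])

```text
t: 4.33
position: [0.5512, -0.2193, 0.1606]
orientation: [[0.907, 0.421, -0.001], [0.421, -0.907, 0.0], [-0.001, -0.001, -1.0]]
force: [0.4, -0.3, -2.0]
grip_width: 0.573
grasp_force: 15.0
```

```bash
cat > go.py <<'E'
import sys
from workcell import *
import numpy as np
x,y,yaw=map(float,sys.argv[1:4]);s=state();R=s["orientation"];d=R.T@(np.r_[x,y,s["position"][2]]-s["position"])
c=np.degrees(np.arctan2(R[1,0],R[0,0]))
t=(c-yaw+90)%180-90
print("share shift",(d/.2).round(3),"turn share",round(t/180,4),"pos",s["position"].round(4),"yaw",c.round(2),"j6",s["joints"][[0,5]].round(2))
E
python3 go.py .542 -.298 -4.3
```

```text
share shift [-0.207  0.338 -0.   ] turn share 0.1623 pos [ 0.5512 -0.2193  0.1606] yaw 24.92 j6 [-0.42  0.72]
```

apply_moves(moves=[0,0,0,0,0,0.032,0,0,0,0,0,0.032,0,0,0,0,0,0.032,0,0,0,0,0,0.032,0,0,0,0,0,0.034,0,0,0,0,0,0,0,0,0,0,0,0])

```text
t: 4.92
position: [0.5513, -0.2182, 0.1608]
orientation: [[0.998, -0.068, -0.001], [-0.068, -0.998, 0.001], [-0.001, -0.0, -1.0]]
force: [-0.9, 0.1, -2.1]
grip_width: 0.572
grasp_force: 7.7
```

```bash
python3 go.py .542 -.298 -4.3
```

```text
share shift [-0.019  0.401 -0.   ] turn share 0.0022 pos [ 0.5513 -0.2182  0.1608] yaw -3.9 j6 [-0.42  1.22]
```

apply_moves(moves=[-0.003,0.06,0,0,0,0.002,-0.004,0.1,0,0,0,0,-0.004,0.1,0,0,0,0,-0.004,0.08,0,0,0,0,-0.004,0.06,0,0,0,0,0,0,0,0,0,0,0,0,0,0,0,0])

```text
t: 5.5
position: [0.5416, -0.2983, 0.1617]
orientation: [[0.997, -0.078, -0.0], [-0.078, -0.997, 0.0], [-0.0, -0.0, -1.0]]
force: [1.1, -0.6, -2.7]
grip_width: 0.567
grasp_force: 7.7
```

```bash
python3 go.py .542 -.298 -4.3;python3 look.py w3
```

```text
share shift [ 0.002 -0.002 -0.   ] turn share -0.001 pos [ 0.5416 -0.2983  0.1617] yaw -4.48 j6 [-0.54  1.11]
5.5 [ 0.5416 -0.2983  0.1617] -4.48 [-3.e-04  3.e-04 -1.e+00] [ 1.1 -0.6 -2.7] 0.5666777965064086 7.657850235700607
```

View pics/w3.png

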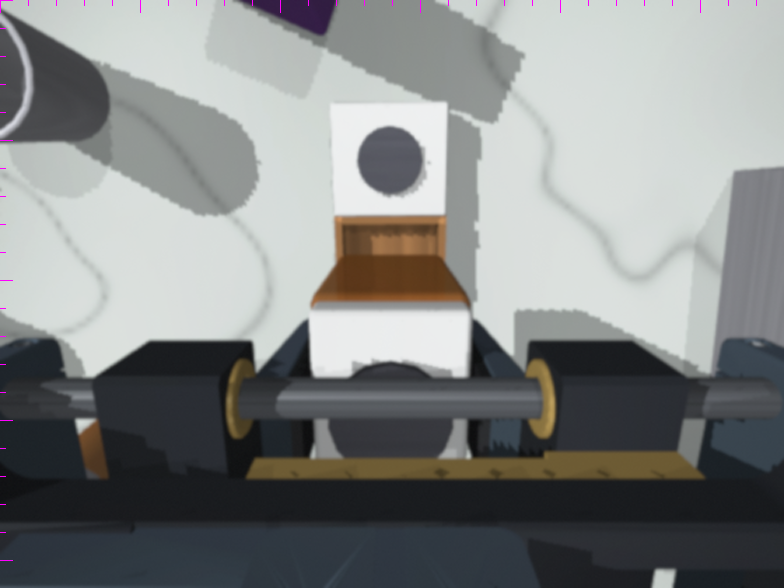

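Wrist view: rack mark at (278,114) px, so the pocket centre lies within 1 mm of the TCP and the rack is square. The canister lid front puts the canister 1 mm behind the TCP. I nudge and lower.

apply_moves(moves=[0.005,0.002,0.05,0,0,0,0,0,0.1,0,0,0,0,0,0.1,0,0,0,0,0,0.1,0,0,0,0,0,0.06,0,0,0,0,0,0.03,0,0,0,0,0,0,0,0,0,0,0,0,0,0,0])

```text
t: 6.22
position: [0.5431, -0.2983, 0.0742]
orientation: [[0.997, -0.077, 0.0], [-0.077, -0.997, -0.0], [0.0, 0.0, -1.0]]
force: [0.4, 0.7, -2.2]
grip_width: 0.567
grasp_force: 7.7
```

apply_moves(moves=[0,0,0.008,0,0,0,0,0,0.006,0,0,0,0,0,0,0,0,0,0,0,0,0,0,0])

```text
t: 6.55
position: [0.543, -0.2985, 0.0716]
orientation: [[0.997, -0.078, 0.001], [-0.078, -0.997, -0.0], [0.001, 0.0, -1.0]]
force: [-0.3, -0.1, -2.3]
grip_width: 0.57
grasp_force: 7.7
```

apply_moves(moves=[0,0,0.007,0,0,0,0,0,0.007,0,0,0,0,0,0,0,0,0,0,0,0,0,0,0])

```text
t: 6.88
position: [0.5428, -0.2984, 0.0684]
orientation: [[0.997, -0.078, 0.0], [-0.078, -0.997, -0.0], [0.0, 0.0, -1.0]]
force: [-0.5, 0.0, 1.2]
grip_width: 0.575
grasp_force: 7.7
```

apply_moves(moves=[0,0,0,0,0,0,0,0,0,0,0,0], jaw=0.6)

```text
t: 7.05
position: [0.5429, -0.2984, 0.0684]
orientation: [[0.997, -0.078, 0.0], [-0.078, -0.997, -0.0], [0.0, 0.0, -1.0]]
force: [0.2, 0.0, -0.5]
grip_width: 0.601
grasp_force: 0.0
```

apply_moves(moves=[0,0,0,0,0,0,0,0,-0.1,0,0,0,0,0,-0.15,0,0,0,0,0,-0.17,0,0,0,0,0,-0.17,0,0,0,0,0,-0.17,0,0,0,0,0,0,0,0,0], jaw=0.78)

```text
t: 7.63
position: [0.5455, -0.2999, 0.2272]
orientation: [[0.997, -0.078, 0.008], [-0.078, -0.997, -0.005], [0.008, 0.004, -1.0]]
force: [0.7, -1.3, 1.5]
grip_width: 0.779
grasp_force: 0.0
```

```bash
python3 go.py .437 .1138 -25.5;python3 look.py w4; python3 - <<'E'
from workcell import *;import cv2
i=get_image("side");cv2.imwrite("pics/s1.png",cv2.resize(i[100:390,150:400],None,fx=2,fy=2,interpolation=cv2.INTER_CUBIC))
E
```

```text
share shift [-0.701 -2.02  -0.014] turn share 0.1169 pos [ 0.5455 -0.2999  0.2272] yaw -4.45 j6 [-0.54  1.11]
7.6333 [ 0.5455 -0.2999  0.2272] -4.45 [ 0.0077 -0.0045 -1.    ] [ 0.7 -1.3  1.5] 0.7788867684835664 0.0
```

View pics/s1.png

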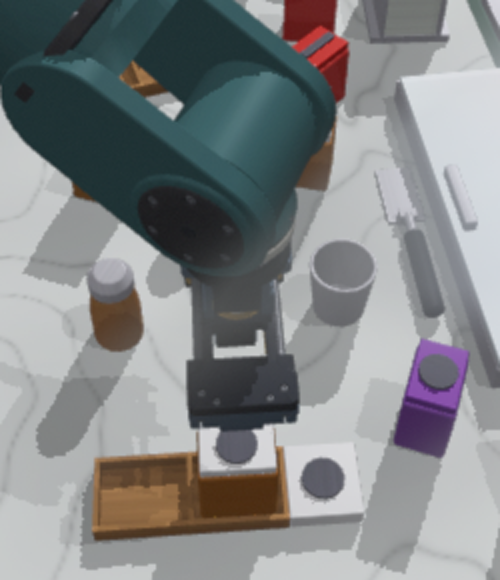

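Canister B stands square in the disc rack's block-side pocket. I go on to disc A.

apply_moves(moves=[-0.058,-0.168,0,0,0,0,-0.058,-0.168,0,0,0,0,-0.058,-0.168,0,0,0,0,-0.058,-0.168,0,0,0,0,-0.058,-0.168,0,0,0,0,-0.058,-0.168,0,0,0,0,-0.058,-0.168,0,0,0,0,-0.058,-0.168,0,0,0,0,-0.058,-0.168,0,0,0,0,-0.058,-0.168,0,0,0,0,-0.058,-0.168,0,0,0,0,-0.058,-0.168,0,0,0,0])

```text
t: 8.73
position: [0.4338, 0.1158, 0.2191]
orientation: [[0.997, -0.078, -0.002], [-0.078, -0.997, -0.0], [-0.002, 0.001, -1.0]]
force: [0.9, 0.5, -0.6]
grip_width: 0.784
grasp_force: 0.0
```

apply_moves(moves=[0,0,0,0,0,0.039,0,0,0,0,0,0.039,0,0,0,0,0,0.039,0,0,0,0,0,0,0,0,0,0,0,0])

```text
t: 9.15
position: [0.4348, 0.1144, 0.2194]
orientation: [[0.904, -0.427, -0.002], [-0.427, -0.904, -0.0], [-0.001, 0.001, -1.0]]
force: [0.2, 0.3, -0.4]
grip_width: 0.779
grasp_force: 0.0
```

```bash
python3 go.py .437 .1138 -25.5;python3 look.py w5
```

```text
share shift [ 0.011 -0.002 -0.   ] turn share 0.0012 pos [0.4348 0.1144 0.2194] yaw -25.29 j6 [0.21 2.22]
9.15 [0.4348 0.1144 0.2194] -25.29 [-1.7e-03 -3.0e-04 -1.0e+00] [ 0.2  0.3 -0.4] 0.7790326064444283 0.0
```

View pics/w5.png

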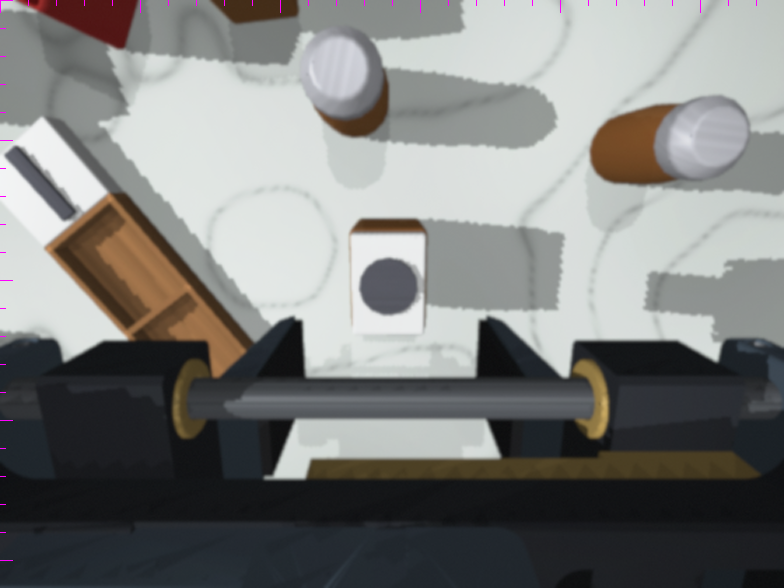

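Wrist view: disc A's tag is at (277,204) px, so 4 mm ahead along tool x and square to the jaws. The bar rack's mark reads (0.610, 0.330), matching the fit (0.609, 0.329).

apply_moves(moves=[0.017,0,0.08,0,0,0,0,0,0.16,0,0,0,0,0,0.16,0,0,0,0,0,0.16,0,0,0,0,0,0.14,0,0,0,0,0,0.08,0,0,0,0,0,0,0,0,0,0,0,0,0,0,0,0,0,0,0,0,0], jaw=0.72)

```text
t: 9.95
position: [0.4389, 0.113, 0.0652]
orientation: [[0.903, -0.43, 0.001], [-0.43, -0.903, 0.0], [0.001, -0.0, -1.0]]
force: [0.7, -0.4, -0.0]
grip_width: 0.72
grasp_force: 0.0
```

apply_moves(moves=[0,0,0,0,0,0,0,0,0,0,0,0,0,0,0,0,0,0], jaw=0.59)

```text
t: 10.2
position: [0.439, 0.1131, 0.0653]
orientation: [[0.903, -0.43, 0.002], [-0.43, -0.903, 0.0], [0.001, -0.001, -1.0]]
force: [0.0, 1.3, -0.4]
grip_width: 0.592
grasp_force: 0.0
```

apply_moves(moves=[0,0,0,0,0,0,0,0,0,0,0,0], jaw=0.576)

```text
t: 10.37
position: [0.4391, 0.1133, 0.065]
orientation: [[0.903, -0.431, 0.002], [-0.431, -0.903, 0.001], [0.001, -0.001, -1.0]]
force: [1.9, 2.2, 3.0]
grip_width: 0.572
grasp_force: 1.7
```

apply_moves(moves=[0,0,0,0,0,0,0,0,0,0,0,0,0,0,0,0,0,0], jaw=0.571)

```text
t: 10.62
position: [0.4387, 0.1131, 0.0645]
orientation: [[0.903, -0.431, 0.001], [-0.431, -0.903, 0.0], [0.001, -0.0, -1.0]]
force: [1.8, 3.0, 2.9]
grip_width: 0.569
grasp_force: 1.8
```

apply_moves(moves=[0,0,0,0,0,0,0,0,0,0,0,0,0,0,0,0,0,0], jaw=0.569)

```text
t: 10.87
position: [0.4387, 0.1131, 0.0645]
orientation: [[0.902, -0.431, 0.001], [-0.431, -0.902, 0.0], [0.0, -0.0, -1.0]]
force: [1.6, 2.8, 5.1]
grip_width: 0.571
grasp_force: 9.2
```

apply_moves(moves=[0,0,0,0,0,0,0,0,-0.02,0,0,0,0,0,-0.05,0,0,0,0,0,-0.08,0,0,0,0,0,-0.05,0,0,0,0,0,0,0,0,0], jaw=0.5685)

```text
t: 11.37
position: [0.4391, 0.1131, 0.1063]
orientation: [[0.902, -0.431, 0.002], [-0.431, -0.902, 0.0], [0.002, -0.001, -1.0]]
force: [0.4, -0.1, -1.6]
grip_width: 0.573
grasp_force: 12.0
```

apply_moves(moves=[0,0,-0.07,0,0,0,0,0,-0.14,0,0,0,0,0,-0.16,0,0,0,0,0,-0.14,0,0,0,0,0,-0.09,0,0,0,0.06,0.06,0,0,0,0,0.12,0.12,0,0,0,0,0.12,0.12,0,0,0,0,0.12,0.12,0,0,0,0,0.12,0.12,0,0,0,0,0.12,0.12,0,0,0,0,0.1,0.1,0,0,0,0])

```text
t: 12.37
position: [0.5101, -0.0918, 0.2239]
orientation: [[0.902, -0.431, -0.001], [-0.431, -0.902, -0.0], [-0.001, 0.0, -1.0]]
force: [0.9, 0.0, -2.9]
grip_width: 0.568
grasp_force: 11.8
```

apply_moves(moves=[0,0,0,0,0,-0.03,0,0,0,0,0,-0.03,0,0,0,0,0,-0.03,0,0,0,0,0,-0.028,0,0,0,0,0,0,0,0,0,0,0,0])

```text
t: 12.87
position: [0.5097, -0.0896, 0.2239]
orientation: [[0.997, -0.077, -0.001], [-0.077, -0.997, 0.0], [-0.001, -0.0, -1.0]]
force: [1.0, -0.6, -3.2]
grip_width: 0.569
grasp_force: 10.9
```

```bash
python3 go.py .4531 -.2915 -4.4
```

```text
share shift [-0.204  1.028  0.   ] turn share -0.0002 pos [ 0.5097 -0.0896  0.2239] yaw -4.43 j6 [-0.22  1.43]
```

apply_moves(moves=[-0.025,0.06,0,0,0,0,-0.025,0.12,0,0,0,0,-0.025,0.16,0,0,0,0,-0.026,0.17,0,0,0,0,-0.026,0.17,0,0,0,0,-0.025,0.15,0,0,0,0,-0.025,0.12,0,0,0,0,-0.025,0.08,0,0,0,0,0,0,0,0,0,0,0,0,0,0,0,0,0,0,0,0,0,0])

```text
t: 13.78
position: [0.4541, -0.2919, 0.2242]
orientation: [[0.997, -0.076, -0.0], [-0.076, -0.997, 0.0], [-0.0, -0.0, -1.0]]
force: [0.0, 0.1, -3.4]
grip_width: 0.571
grasp_force: 10.9
```

```bash
python3 go.py .4534 -.292 -4.4; python3 look.py w6
python3 - <<'E'
# where the mark and B's lid disc should appear, vs dark-blob centroids
import pickle,numpy as np,cv2
s,i=pickle.load(open("pics/w6.pkl","rb"))
from workcell import camera_params
c=camera_params("wrist");h=cv2.cvtColor(i,cv2.COLOR_BGR2HSV)
m=((i.max(2)<115)).astype(np.uint8);n,l,st,ce=cv2.connectedComponentsWithStats(m)
for k in range(1,n):
    if 250<st[k,4]<6000:
        for z in(.022,.101,.105):
            d=c["mount"][:3,:3]@[(ce[k,0]-c["cx"])/c["fx"],(ce[k,1]-c["cy"])/c["fy"],1];d=s["orientation"]@d
            o=s["position"]+s["orientation"]@c["mount"][:3,3];p=o+d*(z-o[2])/d[2]
            print(k,st[k],ce[k].round(1),z,p.round(4))
E
```

```text
share shift [-0.004  0.001  0.   ] turn share 0.0002 pos [ 0.4541 -0.2919  0.2242] yaw -4.36 j6 [-0.61  1.03]
13.7833 [ 0.4541 -0.2919  0.2242] -4.36 [-3.e-04  2.e-04 -1.e+00] [ 0.   0.1 -3.4] 0.5709952067857982 10.938287079334259
1 [ 25   0  76  19 875] [70.3  6.7] 0.022 [ 0.6575 -0.0993  0.022 ]
1 [ 25   0  76  19 875] [70.3  6.7] 0.101 [ 0.6279 -0.1434  0.101 ]
1 [ 25   0  76  19 875] [70.3  6.7] 0.105 [ 0.6264 -0.1457  0.105 ]
2 [ 260    5   38   44 1315] [278.4  26.4] 0.022 [ 0.6239 -0.3059  0.022 ]
2 [ 260    5   38   44 1315] [278.4  26.4] 0.101 [ 0.6018 -0.3043  0.101 ]
2 [ 260    5   38   44 1315] [278.4  26.4] 0.105 [ 0.6007 -0.3043  0.105 ]
3 [ 230   83  103  129 3630] [280.9 180.4] 0.022 [ 0.4662 -0.2968  0.022 ]
3 [ 230   83  103  129 3630] [280.9 180.4] 0.101 [ 0.479  -0.2972  0.101 ]
3 [ 230   83  103  129 3630] [280.9 180.4] 0.105 [ 0.4797 -0.2972  0.105 ]
4 [ 258   84   43   45 1488] [278.8 106.1] 0.022 [ 0.547  -0.3005  0.022 ]
4 [ 258   84   43   45 1488] [278.8 106.1] 0.101 [ 0.5419 -0.3001  0.101 ]
4 [ 258   84   43   45 1488] [278.8 106.1] 0.105 [ 0.5416 -0.3001  0.105 ]
```

apply_moves(moves=[-0.004,0.005,0.06,0,0,0,0,0,0.12,0,0,0,0,0,0.14,0,0,0,0,0,0.14,0,0,0,0,0,0.12,0,0,0,0,0,0.1,0,0,0,0,0,0.05,0,0,0,0,0,0.02,0,0,0,0,0,0,0,0,0,0,0,0,0,0,0])

```text
t: 14.67
position: [0.4541, -0.2931, 0.075]
orientation: [[0.997, -0.074, 0.001], [-0.074, -0.997, -0.0], [0.001, 0.0, -1.0]]
force: [-0.5, -0.0, -2.5]
grip_width: 0.569
grasp_force: 10.9
```

apply_moves(moves=[0,0,0.007,0,0,0,0,0,0.007,0,0,0,0,0,0,0,0,0,0,0,0,0,0,0])

```text
t: 15.0
position: [0.4538, -0.2931, 0.0719]
orientation: [[0.997, -0.075, 0.001], [-0.075, -0.997, -0.0], [0.001, 0.0, -1.0]]
force: [0.2, -0.5, -3.5]
grip_width: 0.567
grasp_force: 10.9
```

apply_moves(moves=[0,0,0.006,0,0,0,0,0,0.006,0,0,0,0,0,0,0,0,0,0,0,0,0,0,0])

```text
t: 15.33
position: [0.4538, -0.2931, 0.0692]
orientation: [[0.997, -0.075, 0.0], [-0.075, -0.997, -0.0], [0.0, 0.0, -1.0]]
force: [0.6, -0.1, 1.0]
grip_width: 0.573
grasp_force: 11.0
```

apply_moves(moves=[0,0,0,0,0,0,0,0,0,0,0,0], jaw=0.6)

```text
t: 15.5
position: [0.4536, -0.2931, 0.0692]
orientation: [[0.997, -0.075, 0.0], [-0.075, -0.997, -0.0], [0.0, 0.0, -1.0]]
force: [-0.2, 0.3, -0.4]
grip_width: 0.597
grasp_force: 0.0
```

apply_moves(moves=[0,0,0,0,0,0,0,0,-0.1,0,0,0,0,0,-0.15,0,0,0,0,0,-0.17,0,0,0,0,0,-0.17,0,0,0,0,0,-0.17,0,0,0,0,0,-0.04,0,0,0,0,0,0,0,0,0,0,0,0,0,0,0], jaw=0.78)

```text
t: 16.25
position: [0.4534, -0.2929, 0.2287]
orientation: [[0.997, -0.074, 0.0], [-0.074, -0.997, -0.0], [0.0, 0.0, -1.0]]
force: [-0.1, -1.0, -0.4]
grip_width: 0.78
grasp_force: 0.0
```

apply_moves(moves=[0.079,-0.173,0,0,0,0,0.079,-0.173,0,0,0,0,0.079,-0.173,0,0,0,0,0.079,-0.173,0,0,0,0,0.079,-0.173,0,0,0,0,0.079,-0.173,0,0,0,0,0.079,-0.173,0,0,0,0,0.079,-0.173,0,0,0,0,0.079,-0.173,0,0,0,0,0.079,-0.173,0,0,0,0,0.079,-0.173,0,0,0,0,0.079,-0.173,0,0,0,0])

```text
t: 17.25
position: [0.6732, 0.1087, 0.2262]
orientation: [[0.997, -0.074, -0.003], [-0.074, -0.997, -0.0], [-0.003, 0.001, -1.0]]
force: [0.3, 1.0, -0.0]
grip_width: 0.779
grasp_force: 0.0
```

apply_moves(moves=[0,0,0,0,0,0.028,0,0,0,0,0,0.028,0,0,0,0,0,0.028,0,0,0,0,0,0,0,0,0,0,0,0])

```text
t: 17.67
position: [0.6728, 0.1068, 0.227]
orientation: [[0.944, -0.329, -0.003], [-0.329, -0.944, -0.0], [-0.003, 0.001, -1.0]]
force: [0.4, 0.7, -0.0]
grip_width: 0.778
grasp_force: 0.0
```

```bash
python3 go.py .675 .1066 -19.3; python3 look.py w7
cat > blobs.py <<'E'
import pickle,numpy as np,cv2,sys
from workcell import camera_params
s,i=pickle.load(open(f"pics/{sys.argv[1]}.pkl","rb"))
c=camera_params("wrist")
m=((i.max(2)<float(sys.argv[2]))&(i.max(2).astype(int)-i.min(2)<40)).astype(np.uint8);n,l,st,ce=cv2.connectedComponentsWithStats(m)
R=s["orientation"];o=s["position"]+R@c["mount"][:3,3]
def P(uv,z):
    d=R@(c["mount"][:3,:3]@[(uv[0]-c["cx"])/c["fx"],(uv[1]-c["cy"])/c["fy"],1]);return o+d*(z-o[2])/d[2]
for k in range(1,n):
    if 150<st[k,4]<3000:
        r=cv2.minAreaRect(np.argwhere(l==k)[:,::-1].astype(np.float32));b=cv2.boxPoints(r);e=sorted([(b[0],b[1],b[3],b[2]),(b[1],b[2],b[0],b[3])],key=lambda q:-np.linalg.norm(q[0]-q[1]))[0]
        v=P((e[1]+e[3])/2,.1)-P((e[0]+e[2])/2,.1)
        print(st[k],ce[k].round(1),"z.1",P(ce[k],.1).round(4),"z.022",P(ce[k],.022).round(4),"len",np.linalg.norm(v).round(3),"ang",np.degrees(np.arctan2(v[1],v[0])).round(1))
E
python3 blobs.py w7 115
```

```text
share shift [ 0.011 -0.003 -0.   ] turn share 0.0004 pos [0.6728 0.1068 0.227 ] yaw -19.24 j6 [0.12 2.03]
17.6667 [0.6728 0.1068 0.227 ] -19.24 [-2.8e-03 -3.0e-04 -1.0e+00] [ 0.4  0.7 -0. ] 0.7780026640992637 0.0
[ 133    0  271  100 2471] [264.1  49. ] z.1 [0.8014 0.0727 0.1   ] z.022 [0.8187 0.0701 0.022 ] len 0.232 ang -90.3
[ 337    8  123   58 2838] [404.7  36.5] z.1 [ 0.7727 -0.0376  0.1   ] z.022 [ 0.7819 -0.0708  0.022 ] len 0.102 ang -91.6
[533  35  27  13 174] [550.4  42. ] z.1 [ 0.7298 -0.1483  0.1   ] z.022 [ 0.7272 -0.2122  0.022 ] len 0.021 ang -109.2
[ 449   88   49   67 1390] [469.1 116.5] z.1 [ 0.6939 -0.0753  0.1   ] z.022 [ 0.6813 -0.119   0.022 ] len 0.057 ang -40.0
[272 175  11  57 622] [277. 203.] z.1 [0.6763 0.1054 0.1   ] z.022 [0.6589 0.1119 0.022 ] len 0.053 ang 160.7
[109 190  59  38 710] [138.1 208.4] z.1 [0.7137 0.2281 0.1   ] z.022 [0.7067 0.2686 0.022 ] len 0.055 ang -140.5
```

Bar canister: tag at (277,203) px, so (0.676, 0.105), at -19.3° and square to the jaws. I descend and grip.

apply_moves(moves=[0.016,0.001,0.08,0,0,0,0,0,0.16,0,0,0,0,0,0.17,0,0,0,0,0,0.17,0,0,0,0,0,0.14,0,0,0,0,0,0.09,0,0,0,0,0,0,0,0,0,0,0,0,0,0,0,0,0,0,0,0,0], jaw=0.72)

```text
t: 18.47
position: [0.6772, 0.1056, 0.0679]
orientation: [[0.943, -0.332, 0.001], [-0.332, -0.943, 0.0], [0.001, -0.0, -1.0]]
force: [0.8, -0.2, 0.0]
grip_width: 0.724
grasp_force: 0.0
```

apply_moves(moves=[0,0,0,0,0,0,0,0,0,0,0,0,0,0,0,0,0,0], jaw=0.59)

```text
t: 18.72
position: [0.6772, 0.1058, 0.0683]
orientation: [[0.943, -0.332, 0.002], [-0.332, -0.943, 0.0], [0.002, -0.001, -1.0]]
force: [0.9, 2.4, 2.1]
grip_width: 0.593
grasp_force: 1.1
```

apply_moves(moves=[0,0,0,0,0,0,0,0,0,0,0,0], jaw=0.576)

```text
t: 18.88
position: [0.6774, 0.1061, 0.0681]
orientation: [[0.943, -0.332, 0.002], [-0.332, -0.943, 0.001], [0.002, -0.001, -1.0]]
force: [0.9, 4.8, 3.9]
grip_width: 0.573
grasp_force: 2.5
```

apply_moves(moves=[0,0,0,0,0,0,0,0,0,0,0,0,0,0,0,0,0,0], jaw=0.57)

```text
t: 19.13
position: [0.6774, 0.1062, 0.068]
orientation: [[0.943, -0.332, 0.002], [-0.332, -0.943, 0.001], [0.002, -0.001, -1.0]]
force: [1.3, 5.5, 5.6]
grip_width: 0.569
grasp_force: 8.3
```

apply_moves(moves=[0,0,0,0,0,0,0,0,0,0,0,0,0,0,-0.02,0,0,0,0,0,-0.05,0,0,0,0,0,-0.08,0,0,0,0,0,-0.05,0,0,0,0,0,0,0,0,0], jaw=0.569)

```text
t: 19.72
position: [0.6781, 0.1057, 0.1105]
orientation: [[0.943, -0.332, 0.004], [-0.332, -0.943, 0.0], [0.004, -0.002, -1.0]]
force: [0.2, 0.5, -3.0]
grip_width: 0.57
grasp_force: 12.7
```

apply_moves(moves=[0,0,-0.08,0,0,0,0,0,-0.16,0,0,0,0,0,-0.16,0,0,0,0,0,-0.1,0,0,0,-0.07,-0.05,0,0,0,0,-0.14,-0.098,0,0,0,0,-0.15,-0.105,0,0,0,0,-0.15,-0.105,0,0,0,0,-0.15,-0.105,0,0,0,0,-0.15,-0.105,0,0,0,0,-0.14,-0.1,0,0,0,0,-0.1,-0.07,0,0,0,0])

```text
t: 20.72
position: [0.5248, 0.3165, 0.207]
orientation: [[0.944, -0.331, -0.001], [-0.331, -0.944, -0.0], [-0.001, 0.001, -1.0]]
force: [-0.7, 0.8, -3.1]
grip_width: 0.569
grasp_force: 7.5
```

apply_moves(moves=[0,0,0,0,0,-0.033,0,0,0,0,0,-0.033,0,0,0,0,0,-0.033,0,0,0,0,0,-0.033,0,0,0,0,0,-0.034,0,0,0,0,0,0,0,0,0,0,0,0])

```text
t: 21.3
position: [0.5268, 0.3146, 0.207]
orientation: [[0.984, 0.179, -0.001], [0.179, -0.984, -0.0], [-0.001, 0.0, -1.0]]
force: [-0.9, -0.2, -3.5]
grip_width: 0.568
grasp_force: 7.5
```

```bash
python3 go.py .5292 .3144 10.6; python3 look.py w8; python3 blobs.py w8 115
```

```text
share shift [ 0.011  0.003 -0.   ] turn share -0.0016 pos [0.5268 0.3146 0.207 ] yaw 10.31 j6 [0.5  1.89]
21.3 [0.5268 0.3146 0.207 ] 10.31 [-7.e-04 -3.e-04 -1.e+00] [-0.9 -0.2 -3.5] 0.5675115670155184 7.4781060218811035
[434   0  26  30 504] [447.1  12.9] z.1 [0.699  0.2183 0.1   ] z.022 [0.7297 0.1862 0.022 ] len 0.023 ang -140.1
[344  24  33  33 352] [355.6  39.5] z.1 [0.6696 0.2805 0.1   ] z.022 [0.6916 0.2669 0.022 ] len 0.031 ang -104.7
[337  51  28  38 257] [350.4  65.6] z.1 [0.6513 0.2801 0.1   ] z.022 [0.6678 0.2664 0.022 ] len 0.033 ang -127.8
[275  84  11  61 620] [280.4 113.4] z.1 [0.6072 0.3266 0.1   ] z.022 [0.6106 0.3268 0.022 ] len 0.046 ang -169.6
```

```bash
python3 - <<'E'
import pickle,numpy as np,sys
sys.argv=["","w8","0"];exec(open("blobs.py").read())
h=cv2.cvtColor(i,cv2.COLOR_BGR2HSV)
w=((h[...,0]>5)&(h[...,0]<22)&(h[...,1]>90)).astype(np.uint8)
for v in (84,92,113,140): 
    g=i[v,200:360].astype(int).mean(1);d=np.diff(g);k=np.argsort(-abs(d))[:6];print(v,sorted([(int(a)+200,int(d[a])) for a in k]))
for v in range(146,190,6):
    u=np.flatnonzero(w[v]);u=u[(u>200)&(u<360)]
    if len(u): print("wood",v,u.min(),u.max(),P((u.min(),v),.022)[:2].round(4),P((u.max(),v),.022)[:2].round(4))
E
```

```text
84 [(200, 31), (273, -56), (274, -41), (285, 40), (286, 61), (315, -41)]
92 [(272, -33), (273, -57), (274, -36), (286, 43), (287, 38), (315, -43)]
113 [(273, -57), (274, -49), (286, 39), (314, -33), (315, -38), (331, 28)]
140 [(273, -46), (274, -55), (286, 40), (287, 31), (314, -41), (331, 34)]
wood 152 247 314 [0.5656 0.3546] [0.5783 0.2845]
wood 158 247 314 [0.5593 0.3537] [0.5721 0.2832]
wood 164 247 314 [0.553  0.3527] [0.5659 0.2819]
wood 170 247 313 [0.5467 0.3517] [0.5594 0.2816]
wood 176 248 313 [0.5404 0.3496] [0.553  0.2803]
wood 182 248 313 [0.5339 0.3486] [0.5466 0.2789]
wood 188 242 315 [0.5262 0.3541] [0.5405 0.2754]
```

apply_moves(moves=[0.016,0.015,0,0,0,0,0,0,0.06,0,0,0,0,0,0.12,0,0,0,0,0,0.14,0,0,0,0,0,0.12,0,0,0,0,0,0.1,0,0,0,0,0,0.06,0,0,0,0,0,0.03,0,0,0,0,0,0,0,0,0,0,0,0,0,0,0])

```text
t: 22.18
position: [0.5316, 0.3124, 0.0816]
orientation: [[0.983, 0.182, 0.0], [0.182, -0.983, 0.0], [0.0, -0.0, -1.0]]
force: [-0.2, 0.5, -3.8]
grip_width: 0.572
grasp_force: 7.5
```

apply_moves(moves=[0,0,0.01,0,0,0,0,0,0.008,0,0,0,0,0,0,0,0,0,0,0,0,0,0,0])

```text
t: 22.52
position: [0.5314, 0.3124, 0.078]
orientation: [[0.983, 0.182, 0.001], [0.182, -0.983, 0.0], [0.001, -0.0, -1.0]]
force: [0.4, -0.1, -3.6]
grip_width: 0.569
grasp_force: 7.5
```

apply_moves(moves=[0,0,0.01,0,0,0,0,0,0.007,0,0,0,0,0,0.004,0,0,0,0,0,0,0,0,0,0,0,0,0,0,0])

```text
t: 22.93
position: [0.5311, 0.3122, 0.0733]
orientation: [[0.983, 0.182, -0.0], [0.182, -0.983, -0.0], [-0.0, 0.0, -1.0]]
force: [-0.3, -0.4, -3.8]
grip_width: 0.57
grasp_force: 7.5
```

apply_moves(moves=[0,0,0.004,0,0,0,0,0,0.003,0,0,0,0,0,0,0,0,0,0,0,0,0,0,0])

```text
t: 23.27
position: [0.5315, 0.3123, 0.0726]
orientation: [[0.983, 0.182, 0.001], [0.182, -0.983, 0.0], [0.001, -0.0, -1.0]]
force: [-3.1, -1.2, 6.0]
grip_width: 0.568
grasp_force: 7.6
```

apply_moves(moves=[0,0,0,0,0,0,0,0,0,0,0,0], jaw=0.6)

```text
t: 23.43
position: [0.5314, 0.3124, 0.0722]
orientation: [[0.983, 0.182, 0.001], [0.182, -0.983, 0.0], [0.001, -0.0, -1.0]]
force: [0.1, -0.3, 0.2]
grip_width: 0.599
grasp_force: 0.0
```

apply_moves(moves=[0,0,0,0,0,0,0,0,-0.1,0,0,0,0,0,-0.15,0,0,0,0,0,-0.17,0,0,0,0,0,-0.17,0,0,0,0,0,-0.17,0,0,0,0,0,-0.14,0,0,0,-0.1,0.15,0,0,0,0,-0.1,0.15,0,0,0,0,-0.1,0.15,0,0,0,0,0,0,0,0,0,0,0,0,0,0,0,0], jaw=0.78)

```text
t: 24.43
position: [0.4882, 0.2118, 0.2522]
orientation: [[0.984, 0.18, 0.0], [0.18, -0.984, 0.0], [0.001, -0.0, -1.0]]
force: [0.0, 0.2, 0.6]
grip_width: 0.782
grasp_force: 0.0
```

```bash
python3 - <<'E'
from workcell import *;import cv2,numpy as np
a=get_image("side");b=get_image("scene")
A=cv2.resize(a[90:380,165:345],None,fx=2,fy=2,interpolation=cv2.INTER_CUBIC);B=cv2.resize(b[140:300,100:310],None,fx=2,fy=2)
C=np.zeros((580,790,3),np.uint8);C[:580,:360]=A;C[:320,365:785]=B;D=cv2.resize(b[140:260,250:430],None,fx=2.1,fy=2.1);C[325:577,365:743]=D
cv2.imwrite("pics/f.png",C);print(state()["position"],state()["force"])
E
```

```text
[0.48905426 0.21318982 0.25225562] [ 0.96229302  0.48446811 -0.14031994]
```

View pics/f.png

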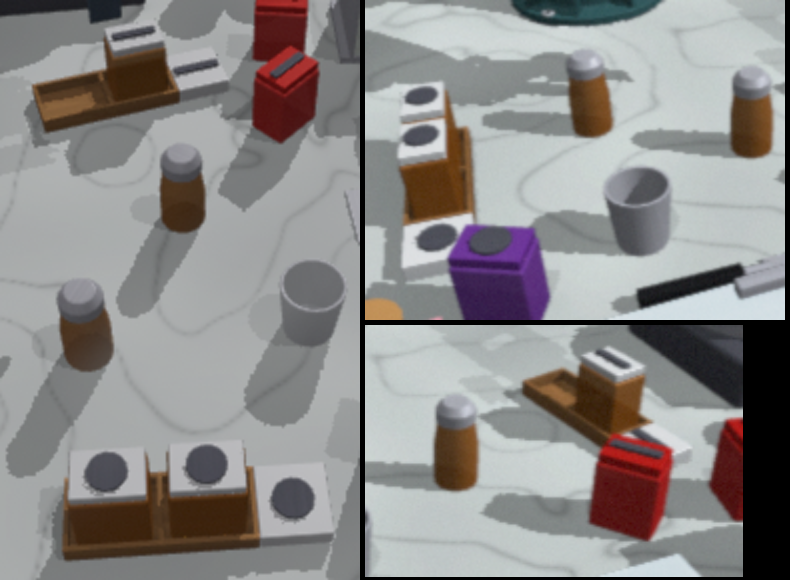

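All three canisters stand in their racks: disc tags at side-crop (105,471) and (206,464), bar tag at (133,38). The bystanders look untouched. One height check before I hand in.

```bash
python3 - <<'E'
from fit import *
for n,u,v in(("A",(127.8,187.8),(217.3,325.3)),("B",(127.3,206.8),(267.8,321.8)),("bar",(367.4,156),(231.3,108.8))):
    s=least_squares(lambda p:np.r_[proj("scene",p)[0]-u,proj("side",p)[0]-v],[.5,0,.1]);print(n,s.x.round(4),s.fun.round(1))
print(sign_off())
E
```

```text
A [ 0.4516 -0.2937  0.1029] [ 0.8 -0.8  0.4  0.8]
B [ 0.5406 -0.2997  0.1046] [ 0.5 -0.5  0.2  0.5]
bar [0.5264 0.3106 0.0986] [-0.4  0.6 -0.1 -0.7]
the job is handed in; nothing more can be done
None
```

The job is handed in at about 24 s: the two disc canisters are in the disc rack and the bar canister is in the bar rack, upright and gripped at 16 N or less in every reading; tag-top heights measured 103, 105 and 99 mm against about 105 expected, the bar's low reading being a coarse one.

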